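# Find the balance point of a carved wind-vane arrow

### The job

Find the balance point of the carved wind-vane arrow so that I can mark its pivot: lift it off the rack, lower it square across the upright edge of the balancing jig, and keep hold of it there while you ease it along until you feel that neither end is heavy, then let go so that it lies level on the edge alone. Nobody knows how much lead is in its head, so be sure of the balance before you let go: neither end may come down on the bench, and the arrow must not be pressed hard on the edge. Leave the gouge, the mallet and the carved panel where they are.

Things in the scene. Friction and masses are not known exactly. Their poses are not given: they have to be found in the camera images.
- arrow_mid (a point): Oak wind-vane arrow lying flat, 22 mm thick throughout, 400 mm long. Point: middle of its shaft, half-way up (11 mm from top and underside); x along the arrow to its head, y across, z up. Shaft 28 mm wide from 115 mm behind this point to 125 mm ahead. The hidden balance point lies 0 to 60 mm ahead of it, centred in y; weight 0.31 to 0.51 kg.
- arrow: The same arrow, from another point: origin in its underside, 11 mm below the middle of the shaft, same axes. In front a triangular head 80 mm wide, tip 194 mm ahead, with a dark round lead plug, its depth unknown; behind a swallow tail about 95 mm wide with a carved rose, ending about 210 mm behind.
- rack: Fixed wooden rack that carries the arrow at the start: base board 250 x 100 x 10 mm with two cross battens 20 mm wide, centred 100 mm either side of the middle, tops 40 mm above the bench. Origin on the bench at its middle; x runs across the battens (the arrow lies about along x). Between the battens fingers can reach down beside the shaft.
- edge (a point): Middle of the flat top edge of the balancing jig, 50 mm above the bench: a steel bar standing upright with a rubber strip on top, both 10 mm thick (along x) and 130 mm long (along y). x is level and square to the bar: the arrow should lie along it, either way round; z up. The rubber gives a little as the arrow tips (about 0.4 Nm per rad) and damps its rocking.
- jig: The whole balancing jig, fixed to the bench; origin on the bench straight below the middle of the edge, same axes. The bar and its rubber (9 mm high) stand clear 20 mm above two pale strips, which reach 21 mm either side of its middle in x, 30 mm above the bench; the base board reaches 52 mm either side in x, 70 mm in y, and is 12 mm high.
- gouge_mid (a point): Bystander: carving gouge lying on the bench, 235 mm long, 24 mm high, handle of pale wood; the point is near its ferrule, half-way up; x along its blade.
- mallet_mid (a point): Bystander: round dark wood mallet standing on its head, 92 mm across, 238 mm high; the point is on its axis, half-way up.
- panel_mid (a point): Bystander: limewood panel 110 x 170 x 20 mm with a rose carved in relief, lying flat; the point is at its centre.

How it is judged:
By the outcome, as a careful person would: the job done as asked, in the order asked, and still so for the second after the job is handed in, with the robot touching nothing.
It also fails if it takes over 64 s, if anything falls off the work surface, if the arm or the gripper's body presses on something with over 40 N, if the wrist force passes 120 N, or if a joint passes its speed limit or range.

### The arm

A 6-joint arm with a two-finger parallel gripper is mounted at the origin on the work surface. World frame = base frame: x ahead of the robot, y to its left, z up, the work surface at z = 0. Lengths are in m, angles in rad, forces in N, time in s.
With the tool pointing down it reaches from about 0.3 to 0.775 m from the base axis. Payload 14.6 kg.
Tool frame: the origin (TCP) lies between the finger pads; the fingertips stand 11 mm ahead of it and the grasp point (between the pads) lies 8 mm behind it (finger_overhang is the distance from the TCP to the fingertips, in m); z points along the fingers, y is the line along which they close (so a half turn about z gives the same grasp; the last joint's range is limited). The gripper opens to 85 mm and grips with 20 to 120 N. Pads are 22 mm wide; open, the fingers measure 114 mm over their backs; the gripper's body (76 mm by 85 mm) begins 54 mm behind the grasp point. The pads swing forward as they close: fully open they stand 13 mm farther back than shut.
Start: joints at [1.176, 0.3, 1.521, -0, 1.321, -0.067], TCP at [0.177, 0.521, 0.242] pointing down, gripper open.
Joint ranges: [-3.03, 3.03], [-0.79, 2.21], [0.23, 2.52], [-1.04, 4.18], [0, 3.07], [-2.55, 2.55]. Speed limits (rad/s): [2.22, 2.22, 2.57, 3.14, 3.14, 3.14].

### API

Orientations are given as a 3x3 rotation matrix whose columns are the frame's x, y, z axes.
In Python, from station import get_obs, capture, finish_job, finger_overhang gives the robot as it stands.
- The arm moves only by the tool send_rows, never from a script. Its argument "deltas" is text: rows parted by semicolons, each of 5 numbers parted by spaces: the shift along the tool's x, y, z scaled (see below), then the turn about the tool's z scaled (see below), then the opening, from -1 (shut) to 1 (fully open). A call has 1 to 8 rows; each row is the pose to reach, as a shift and turn from the pose commanded when the call began, along the tool's axes at that moment, turning the shorter way round; what a row does not reach only later rows make up. The controller multiplies each number of a shift by 0.2 m and each number of a turn by pi rad. A row lasts 1/12 s, in which the tool goes at most 41.7 mm and 7.16 degrees, less where a joint would pass 70% of its speed; a pose out of reach is approached as far as the arm can. A call with a number of a shift or a turn outside -1 to 1 is refused whole. A call with a gripper value outside its range is refused whole. The fingers move at their own pace and stop on an object; the grip force is fixed at half the most. Time passes only in rows, so rows that repeat a pose let the fingers close. It gives the time, the measured TCP pose, the force, the opening and the grip force at its end, in the units of the state.
- get_obs(): the state, without advancing time (a new reading comes with each control period).
- capture(name): name is "scene" or "top" or "wrist"; returns a dict with "image" (384x512x3 uint8, red, green, blue), "fovy" (degrees; the focal length in pixels is half the picture's height over the tangent of half this angle, whatever the lens; pixels are square), "cx", "cy" (the principal point, pixels), "dist" ([k1, k2, p1, p2, k3] as OpenCV has them; the pictures are not rectified), "rvec" (rotation vector, rad) and "tvec" (3), from world to camera coordinates, as OpenCV has them; the wrist camera has in their place "hand_eye" (4x4, takes a point from camera to tool coordinates, whose origin is the TCP and whose axes are the flange's). Camera axes: x right, y down, z forward; pixel columns grow to the right and rows downward; lengths in m; the calibration is good to about 2 mm. A picture is of the moment at which its call begins: read the wrist's pose just before it. There is no depth.
- finish_job(): hands the job in; it is judged then, once.
The state is a dict: "t": time; "joints": joint angles; "qvel": joint speeds; "joint_torque": joint torques, N m; "ee_pos": TCP position; "eef_rot": TCP orientation; "contact_force": force on the tool from outside, world axes, zero at the start; "torque": the same for the moment, N m; "width": finger opening in m; "grip_force": force on a finger pad.
Only numpy, scipy, OpenCV 4.12 (cv2) and the standard library are available. Lean on these libraries where they do the work, as an engineer would, in place of code of your own. Each camera call takes 0.05 s, during which the arm holds its last target. There are 200 camera calls.

## Working session

There is one attempt and no reset: what is moved stays moved. The work goes in short steps, Python scripts to look and compute and a tool call to move; the robot and the scene stay as the last step left them, time stands still between calls to the robot, and variables do not carry over. Pictures are saved under pics/ and viewed, at most 10 in all, crops included, and the job is handed in when it is done.

Besides the shell and the picture viewer there is one more tool, called after "Emit:" by a JSON object that holds its "api" and its "payload". send_rows: Moves the arm, as the interface text tells. Its arguments: {"type":"object","properties":{"deltas":{"type":"string"}},"required":["deltas"]}

```bash
mkdir -p pics
cat > h.py <<'E'
import numpy as np, cv2
from station import get_obs, capture, finish_job, finger_overhang
def cam(c):
    f=192/np.tan(np.radians(c['fovy'])/2)
    return np.array([[f,0,c['cx']],[0,f,c['cy']],[0,0,1]]),np.array(c['dist'],float)
def pose(c,o=None):
    if 'rvec' in c:
        R=cv2.Rodrigues(np.array(c['rvec'],float))[0]; return R,np.array(c['tvec'],float).ravel()
    T=np.eye(4);T[:3,:3]=o['eef_rot'];T[:3,3]=o['ee_pos'];M=np.linalg.inv(T@np.array(c['hand_eye']));return M[:3,:3],M[:3,3]
def unproj(c,uv,z,o=None):
    K,d=cam(c);R,t=pose(c,o)
    p=cv2.undistortPoints(np.array(uv,float).reshape(-1,1,2),K,d).reshape(-1,2)
    r=np.c_[p,np.ones(len(p))]@R; C=-R.T@t
    z=np.broadcast_to(z,len(p))
    return C+r*((z-C[2])/r[:,2])[:,None]
def proj(c,P,o=None):
    K,d=cam(c);R,t=pose(c,o)
    return cv2.projectPoints(np.array(P,float).reshape(-1,1,3),cv2.Rodrigues(R)[0],t,K,d)[0].reshape(-1,2)
def save(c,n): cv2.imwrite('pics/'+n,cv2.resize(c['image'][...,::-1],(768,576),interpolation=cv2.INTER_CUBIC))
E
python3 - <<'E'
from h import *
import pickle
o=get_obs();print({k:np.round(v,3).tolist() for k,v in o.items()})
D={n:capture(n) for n in('top','scene')}
pickle.dump((o,D),open('d.pkl','wb'))
for n in D: save(D[n],n+'.png')
print(finger_overhang)
E
```

```text
{'t': 0.0, 'joints': [1.176, 0.3, 1.522, -0.0, 1.321, -0.067], 'qvel': [-0.002, -0.0, 0.001, 0.001, -0.002, 0.0], 'joint_torque': [-0.0, -54.349, -36.18, -0.0, 0.004, 0.0], 'ee_pos': [0.177, 0.521, 0.242], 'eef_rot': [[-0.947, 0.322, -0.0], [0.322, 0.947, -0.001], [0.0, -0.001, -1.0]], 'contact_force': [0.426, 0.451, 0.09], 'torque': [-0.006, -0.047, -0.012], 'grip_force': 0.0, 'width': 0.085}
0.011
```

View pics/top.png

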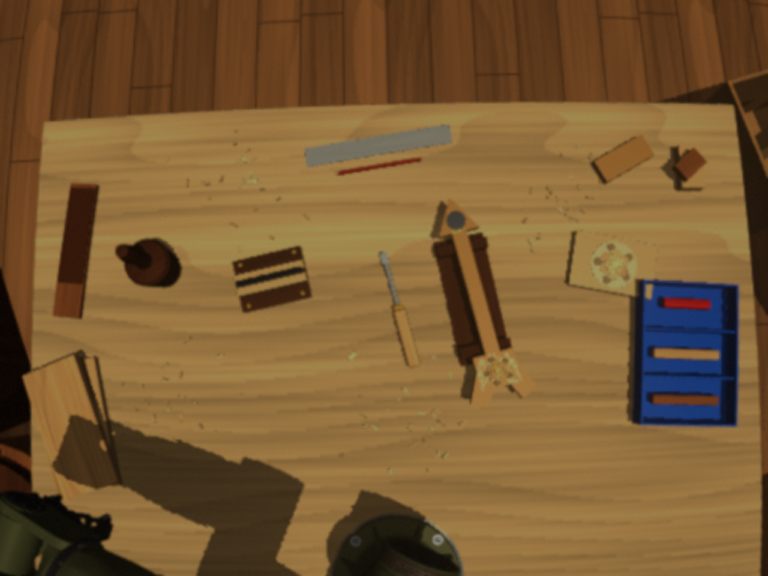

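View pics/scene.png

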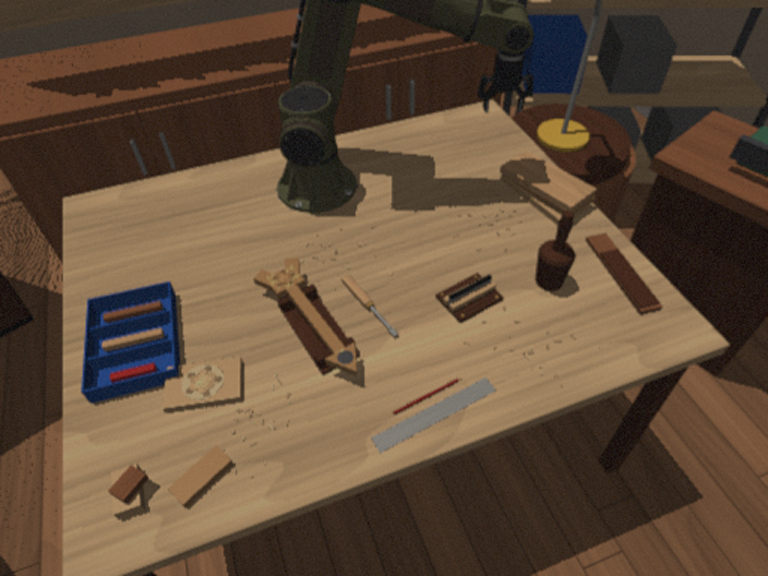

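The top view (768x576 scale) shows the arrow on its rack, with the tip at (450,200) and the shaft running from (459,235) to (488,352). The jig base has corners (233,262), (300,247), (311,297) and (243,312). The gouge lies between them at x≈385-415, the mallet is at (150,262) and the panel at (615,262).

Run:
```python
from h import *
import pickle
o,D=pickle.load(open('d.pkl','rb'));c=D['top']
q=lambda l,z:unproj(c,np.array(l)/1.5,z)
b=q([(233,262),(300,247),(311,297),(243,312)],.012);print('base',b.round(3).tolist(),b.mean(0))
print('bar',q([(237,284),(303,270)],.05).round(3).tolist())
a=q([(450,200),(459,235),(488,352),(473,403),(535,393)],.062);print('arrow',a.round(3).tolist())
print('gouge',q([(383,253),(413,366)],.02).round(3).tolist(),'mallet',q([(155,265)],.1))
im=c['image'][...,::-1]
A=cv2.resize(im[120:280,140:230],None,fx=4,fy=4,interpolation=cv2.INTER_CUBIC)[:600]
B=cv2.resize(im[125:275,270:370],None,fx=4,fy=4,interpolation=cv2.INTER_CUBIC)
cv2.imwrite('pics/crop.png',np.hstack([A,B]))
```

```text
base [[0.623, 0.312, 0.012], [0.649, 0.178, 0.012], [0.55, 0.157, 0.012], [0.523, 0.292, 0.012]] [0.58607483 0.23442694 0.012     ]
bar [[0.574, 0.295, 0.05], [0.598, 0.167, 0.05]]
arrow [[0.725, -0.117, 0.062], [0.656, -0.132, 0.062], [0.433, -0.179, 0.062], [0.34, -0.148, 0.062], [0.354, -0.265, 0.062]]
gouge [[0.632, 0.014, 0.02], [0.411, -0.039, 0.02]] mallet [[0.60720347 0.44235227 0.1       ]]
```

View pics/crop.png

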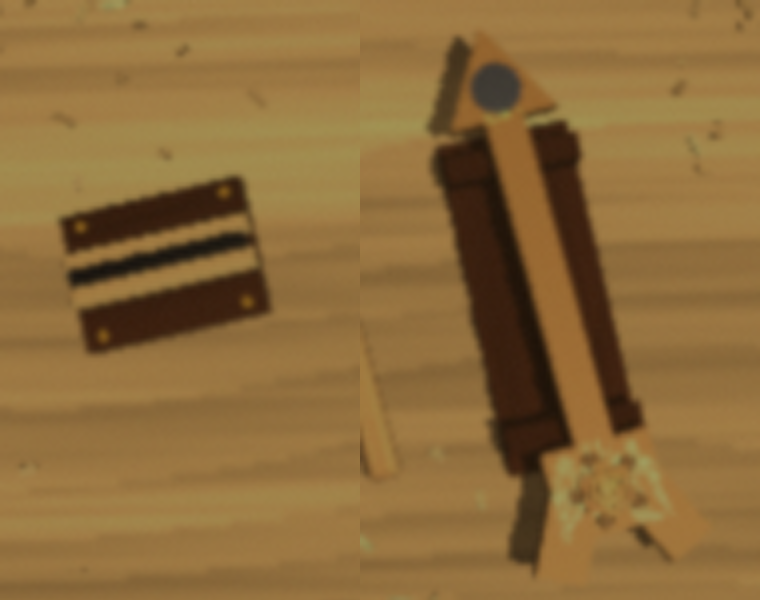

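The crop shows the arrow tip at crop (478,32), shaft centre points (507,122) and (594,435), the bar from (68,278) to (252,238), and base corners (62,217), (243,178), (271,310) and (90,352).

Run:
```python
from h import *
import pickle
o,D=pickle.load(open('d.pkl','rb'));c=D['top']
L=lambda l,z:unproj(c,np.array(l)/4+[140,120],z)
Rr=lambda l,z:unproj(c,(np.array(l)-[360,0])/4+[270,125],z)
b=L([(62,217),(243,178),(271,310),(90,352)],.012);print('base',b.round(3).tolist(),b.mean(0).round(4))
e=L([(68,278),(252,238)],.05);print('bar',e.round(3).tolist(),e.mean(0).round(4))
for v in (b[0]-b[1],b[3]-b[2],e[0]-e[1]): print('jig y dir, jig yaw deg',np.degrees(np.arctan2(-v[0],v[1])).round(2),np.linalg.norm(v))
for v in (b[0]-b[3],b[1]-b[2]): print('jig yaw',np.degrees(np.arctan2(v[1],v[0])).round(2),np.linalg.norm(v))
a=Rr([(478,32),(507,122),(594,435)],.062);print('arrow',a.round(4).tolist())
v=a[1]-a[2];print(np.degrees(np.arctan2(v[1],v[0])));v=a[0]-a[2];print(np.degrees(np.arctan2(v[1],v[0])))
v/=np.linalg.norm(v);print('mid',a[0]-.194*v)
R=o['eef_rot'];print('tool x yaw',np.degrees(np.arctan2(R[1,0],R[0,0])),'y yaw',np.degrees(np.arctan2(R[1,1],R[0,1])))
```

```text
base [[0.624, 0.312, 0.012], [0.65, 0.175, 0.012], [0.551, 0.155, 0.012], [0.523, 0.29, 0.012]] [0.5869 0.2331 0.012 ]
bar [[0.573, 0.298, 0.05], [0.599, 0.164, 0.05]] [0.5862 0.2311 0.05  ]
jig y dir, jig yaw deg 10.7 0.13854335034586557
jig y dir, jig yaw deg 11.81 0.13761580793272307
jig y dir, jig yaw deg 10.9 0.13642187244667933
jig yaw 11.98 0.10345354321159966
jig yaw 11.47 0.10076909921259869
arrow [[0.7258, -0.1158, 0.062], [0.6595, -0.1342, 0.062], [0.4358, -0.1878, 0.062]]
13.47788063488135
13.942899501846137
mid [ 0.53748003 -0.16257961  0.062     ]
tool x yaw 161.2201065411664 y yaw 71.22011126983318
```

Emit:
{"api": "send_rows", "payload": {"deltas": "-0.978 -0.858 0 0 1;-0.978 -0.858 0 0 1;-0.978 -0.858 0 0 1;-0.978 -0.858 0 0 1;-0.978 -0.858 0 0 1;-0.978 -0.858 0 0 1;-0.978 -0.858 0 0 1"}}

```text
t: 0.68
ee_pos: [0.3086, 0.2916, 0.2422]
eef_rot: [[-0.946, 0.325, 0.0], [0.325, 0.946, -0.001], [-0.001, -0.001, -1.0]]
contact_force: [-1.0, -0.2, 0.2]
width: 0.0852
grip_force: 0.0
```

Emit:
{"api": "send_rows", "payload": {"deltas": "-0.978 -0.858 0 0 1;-0.978 -0.858 0 0 1;-0.978 -0.858 0 0 1;-0.978 -0.858 0 0 1;-0.978 -0.858 0 0 1;-0.978 -0.858 0 0 1;-0.978 -0.858 0 0 1"}}

```text
t: 1.27
ee_pos: [0.4387, 0.066, 0.2421]
eef_rot: [[-0.946, 0.325, 0.0], [0.325, 0.946, -0.001], [-0.0, -0.001, -1.0]]
contact_force: [-0.4, 1.4, 0.8]
width: 0.0855
grip_force: 0.0
```

Emit:
{"api": "send_rows", "payload": {"deltas": "-0.978 -0.858 0 -0.179 1;-0.978 -0.858 0 -0.179 1;-0.978 -0.858 0 -0.179 1;-0.978 -0.858 0 -0.179 1;-0.978 -0.858 0 -0.179 1;-0.978 -0.858 0 -0.179 1;-0.978 -0.858 0 -0.179 1;-0.978 -0.858 0 -0.179 1"}}

```text
t: 1.93
ee_pos: [0.568, -0.1587, 0.2409]
eef_rot: [[-0.973, -0.229, -0.001], [-0.229, 0.973, 0.0], [0.001, 0.0, -1.0]]
contact_force: [-0.7, 1.4, -0.9]
width: 0.0856
grip_force: 0.0
```

Run:
```python
from h import *
import pickle
o=get_obs();c=capture('wrist');pickle.dump((o,c),open('w.pkl','wb'));save(c,'w1.png')
print(o['t'],o['ee_pos'],o['joints'],o['eef_rot'])
```

```text
1.9333 [ 0.56795669 -0.15867708  0.24093829] [-3.34402967e-01  3.90492783e-01  1.40300902e+00 -3.55185284e-04
  1.34941598e+00 -2.13663531e+00] [[-9.73319177e-01 -2.29451337e-01 -1.36544384e-03]
 [-2.29451692e-01  9.73320045e-01  1.07588490e-04]
 [ 1.30432754e-03  4.18021342e-04 -9.99999062e-01]]
```

View pics/w1.png

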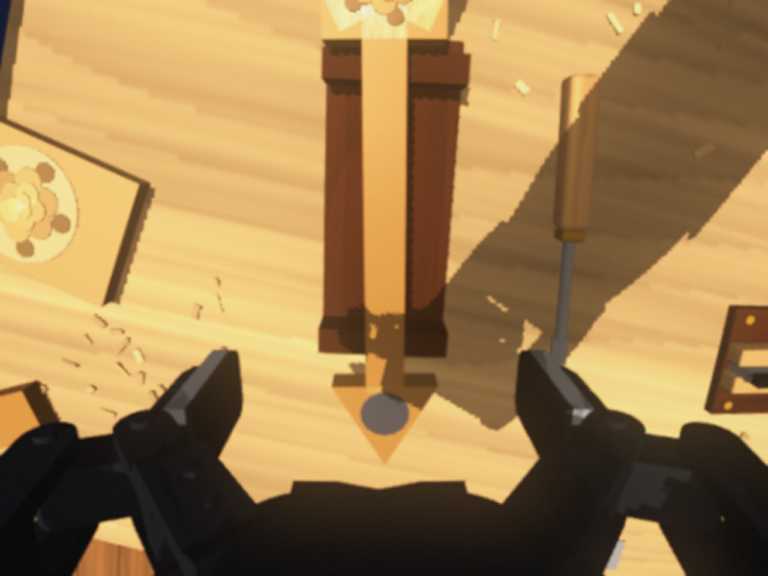

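The wrist view (768x576) shows the arrow tip at (384,462), the shaft centre at (386,350) and (386,60), and the tail junction at (385,38).

Run:
```python
from h import *
import pickle
o,c=pickle.load(open('w.pkl','rb'))
a=unproj(c,np.array([(384,462),(386,340),(386,60),(385,38)])/1.5,.062,o);print(a.round(4))
for i in (0,1):
  v=a[i]-a[2];print(np.degrees(np.arctan2(v[1],v[0])))
v/=np.linalg.norm(v);print('mid from tip',a[0]-.194*v,'from tail',a[3]+.115*v)
m=(a[0]-.194*v+a[3]+.115*v)/2
g=m+.03*v; d=g-o['ee_pos'];d[2]=.055-o['ee_pos'][2];print(g,'tool shift /0.2',(o['eef_rot'].T@d)/.2)
```

```text
[[ 0.7297 -0.1175  0.062 ]
 [ 0.6285 -0.1402  0.062 ]
 [ 0.4465 -0.1838  0.062 ]
 [ 0.4339 -0.1874  0.062 ]]
13.17062384045986
13.457989055743875
mid from tip [ 0.54098076 -0.16265541  0.062     ] from tail [ 0.54578927 -0.1606283   0.062     ]
[ 0.57256124 -0.15465988  0.062     ] tool shift /0.2 [-0.02822988  0.01387886  0.92966132]
```

Emit:
{"api": "send_rows", "payload": {"deltas": "-0.028 0.015 0.2 0 1;-0.028 0.015 0.4 0 1;-0.028 0.015 0.6 0 1;-0.028 0.015 0.75 0 1;-0.028 0.015 0.85 0 1;-0.028 0.015 0.93 0 1;-0.028 0.015 0.93 0 1;-0.028 0.015 0.93 0 1"}}

```text
t: 2.65
ee_pos: [0.5714, -0.1502, 0.0563]
eef_rot: [[-0.972, -0.233, -0.001], [-0.233, 0.972, 0.0], [0.001, 0.001, -1.0]]
contact_force: [0.4, -0.6, 0.8]
width: 0.0851
grip_force: 0.0
```

Run:
```python
from h import *
# average: each camera call advances 0.05 s
F=[]
for i in range(8):
    o=get_obs();F.append(np.r_[o['contact_force'],o['torque']]);c=capture('wrist')
F=np.array(F);print(F.mean(0).round(3),F.std(0).round(3));np.save('bias.npy',F.mean(0));print(o['t'],o['ee_pos'])
```

```text
[-0.112 -0.276  0.19   0.005 -0.022  0.005] [0.474 0.425 0.3   0.026 0.034 0.025]
3.0 [ 0.57189657 -0.15142077  0.0570839 ]
```

Emit:
{"api": "send_rows", "payload": {"deltas": "0 0 0 0 -1;0 0 0 0 -1;0 0 0 0 -1;0 0 0 0 -1;0 0 0 0 -1;0 0 0 0 -1;0 0 0 0 -1;0 0 0 0 -1"}}

```text
t: 3.72
ee_pos: [0.5719, -0.1515, 0.0567]
eef_rot: [[-0.973, -0.232, 0.001], [-0.232, 0.973, -0.0], [-0.001, -0.001, -1.0]]
contact_force: [0.0, -0.7, 5.1]
width: 0.0267
grip_force: 60.5
```

Emit:
{"api": "send_rows", "payload": {"deltas": "0 0 -0.03 0 -1;0 0 -0.08 0 -1;0 0 -0.15 0 -1;0 0 -0.25 0 -1;0 0 -0.35 0 -1;0 0 -0.42 0 -1;0 0 -0.45 0 -1;0 0 -0.45 0 -1"}}

```text
t: 4.38
ee_pos: [0.572, -0.1515, 0.1478]
eef_rot: [[-0.973, -0.232, 0.002], [-0.232, 0.973, -0.001], [-0.002, -0.001, -1.0]]
contact_force: [-0.2, -0.2, -4.3]
width: 0.0263
grip_force: 59.5
```

```bash
cat > ft.py <<'E'
from h import *
import sys
def ft(n):
    F=[]
    for i in range(n):
        o=get_obs();R=np.array(o['eef_rot']);F.append(np.r_[o['contact_force'],o['torque']]);c=capture('wrist')
    F=np.array(F)-np.load('bias.npy');m=F.mean(0);s=F.std(0)/n**.5
    o=get_obs();ax=-R[:,0];ay=R[:,1]
    print('t',o['t'],'pos',np.round(o['ee_pos'],4),'w',o['width'],'F',m[:3].round(2),s[:3].round(2),'T arrow x,y',(m[3:]@ax).round(4),(m[3:]@ay).round(4),'+-',s[3:].round(4))
    print('arrow yaw',np.degrees(np.arctan2(ax[1],ax[0])),'tilt',ax[2])
    print('com ahead mm (torque y / -Fz)',1000*(m[3:]@ay)/(-m[2]))
    return o,c,m
if __name__=='__main__': ft(int(sys.argv[1]))
E
python3 - <<'E'
from ft import *
o,c,m=ft(30);save(c,'w2.png')
E
```

```text
t 5.8833 pos [ 0.5716 -0.1514  0.1463] w 0.026821174115287765 F [ 0.13  0.22 -4.02] [0.08 0.09 0.1 ] T arrow x,y 0.0012 -0.0018 +- [0.0054 0.0044 0.0065]
arrow yaw 13.4399022543442 tilt -7.224387369541277e-07
com ahead mm (torque y / -Fz) -0.4362114815226463
```

View pics/w2.png

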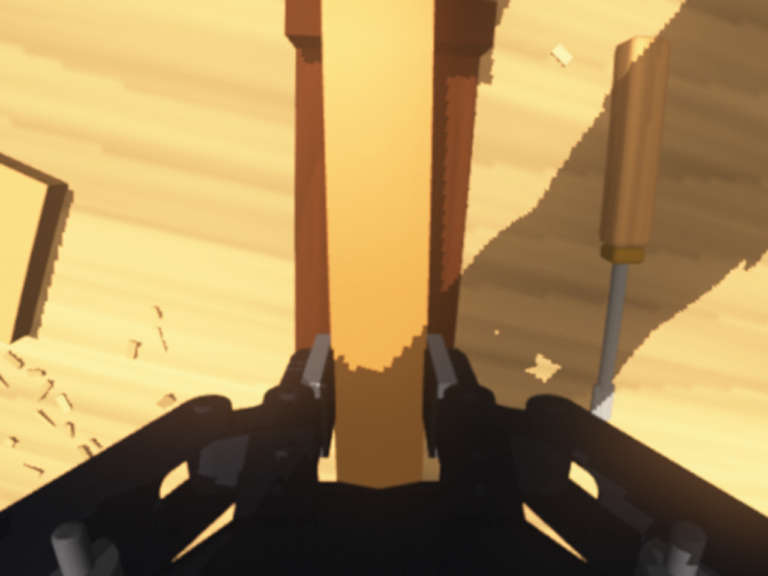

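The wrist view shows the arrow held squarely in the fingers. The grip is close to the balance point, but the torque zero is noisy. I'll set the arrow back on the rack for a better zero before trusting that reading.

Emit:
{"api": "send_rows", "payload": {"deltas": "0 0 0.15 0 -1;0 0 0.28 0 -1;0 0 0.36 0 -1;0 0 0.41 0 -1;0 0 0.435 0 -1;0 0 0.45 0 -1;0 0 0.45 0 0.1;0 0 0.45 0 0.1"}}

```text
t: 6.55
ee_pos: [0.5725, -0.1516, 0.0577]
eef_rot: [[-0.973, -0.232, 0.002], [-0.232, 0.973, -0.001], [-0.002, -0.001, -1.0]]
contact_force: [-0.2, -0.0, -1.0]
width: 0.0469
grip_force: 0.0
```

Emit:
{"api": "send_rows", "payload": {"deltas": "0 0 0 0 0.1;0 0 0 0 0.1;0 0 0 0 0.1;0 0 0 0 0.1"}}

```text
t: 6.88
ee_pos: [0.5718, -0.1514, 0.0566]
eef_rot: [[-0.973, -0.232, 0.001], [-0.232, 0.973, -0.0], [-0.0, -0.0, -1.0]]
contact_force: [0.2, 0.5, 0.3]
width: 0.0468
grip_force: 0.0
```

Run:
```python
from h import *
F=[]
for i in range(50):
    o=get_obs();F.append(np.r_[o['contact_force'],o['torque']]);capture('wrist')
F=np.array(F);print(F.mean(0).round(4),(F.std(0)/50**.5).round(4));np.save('bias.npy',F.mean(0));print(o['t'],o['ee_pos'],o['width'],o['grip_force'])
```

```text
[-0.0228 -0.0284  0.0783 -0.0005  0.0018 -0.0029] [0.0589 0.0656 0.0698 0.0041 0.0035 0.0034]
9.3333 [ 0.57163956 -0.15138954  0.05628155] 0.046984969800142086 0.0
```

Emit:
{"api": "send_rows", "payload": {"deltas": "0 0 0 0 -1;0 0 0 0 -1;0 0 0 0 -1;0 0 0 0 -1;0 0 0 0 -1;0 0 0 0 -1"}}

```text
t: 9.88
ee_pos: [0.5718, -0.1515, 0.0565]
eef_rot: [[-0.973, -0.232, 0.0], [-0.232, 0.973, -0.0], [-0.0, -0.0, -1.0]]
contact_force: [-0.4, 0.7, 4.1]
width: 0.0264
grip_force: 60.1
```

Emit:
{"api": "send_rows", "payload": {"deltas": "0 0 -0.03 0 -1;0 0 -0.08 0 -1;0 0 -0.15 0 -1;0 0 -0.25 0 -1;0 0 -0.35 0 -1;0 0 -0.42 0 -1;0 0 -0.45 0 -1;0 0 -0.45 0 -1"}}

```text
t: 10.55
ee_pos: [0.572, -0.1514, 0.1478]
eef_rot: [[-0.973, -0.232, 0.002], [-0.232, 0.973, -0.001], [-0.002, -0.001, -1.0]]
contact_force: [-0.2, 0.3, -4.0]
width: 0.0264
grip_force: 59.6
```

```bash
python3 ft.py 40
```

```text
t 12.55 pos [ 0.5716 -0.1514  0.1463] w 0.026789379641619843 F [-0.01  0.06 -3.84] [0.08 0.07 0.06] T arrow x,y -0.0007 -0.0214 +- [0.0049 0.0043 0.0047]
arrow yaw 13.43977333122469 tilt 1.6195096860215334e-05
com ahead mm (torque y / -Fz) -5.5820752131628515
```

Emit:
{"api": "send_rows", "payload": {"deltas": "-0.04 0.08 0 0 -1;-0.12 0.24 0 0 -1;-0.22 0.42 0 0 -1;-0.32 0.6 0 0 -1;-0.42 0.8 0 0 -1;-0.48 0.91 0 0 -1;-0.48 0.91 0 0 -1"}}

```text
t: 13.13
ee_pos: [0.6233, 0.0532, 0.1462]
eef_rot: [[-0.972, -0.237, 0.0], [-0.237, 0.972, 0.001], [-0.001, 0.001, -1.0]]
contact_force: [-0.9, -1.1, -3.6]
width: 0.0267
grip_force: 59.8
```

Emit:
{"api": "send_rows", "payload": {"deltas": "-0.04 0.08 0 0 -1;-0.12 0.24 0 0.012 -1;-0.22 0.42 0 0.012 -1;-0.32 0.6 0 0.012 -1;-0.42 0.8 0 0.012 -1;-0.48 0.91 0 0.012 -1;-0.48 0.91 0 0.012 -1;-0.48 0.91 0 0.012 -1"}}

```text
t: 13.8
ee_pos: [0.6735, 0.2485, 0.1454]
eef_rot: [[-0.98, -0.198, -0.001], [-0.198, 0.98, -0.0], [0.001, -0.0, -1.0]]
contact_force: [0.0, -0.6, -3.0]
width: 0.0265
grip_force: 60.0
```

Run:
```python
from ft import *
import pickle
for i in range(3): capture('wrist')
o,c,m=ft(2);pickle.dump((get_obs(),c),open('w3.pkl','wb'));save(c,'w3.png')
print(o['joints'])
```

```text
t 14.05 pos [0.674  0.2459 0.1466] w 0.026436179065344893 F [-0.01  0.27 -3.84] [0.03 0.11 0.16] T arrow x,y -0.0122 -0.0388 +- [0.0032 0.0038 0.0192]
arrow yaw 11.193847106955277 tilt -9.616182179720574e-05
com ahead mm (torque y / -Fz) -10.105086276875088
[ 2.98892263e-01  7.60118952e-01  1.05581563e+00 -9.33855479e-05
  1.32558313e+00 -1.46719098e+00]
```

View pics/w3.png

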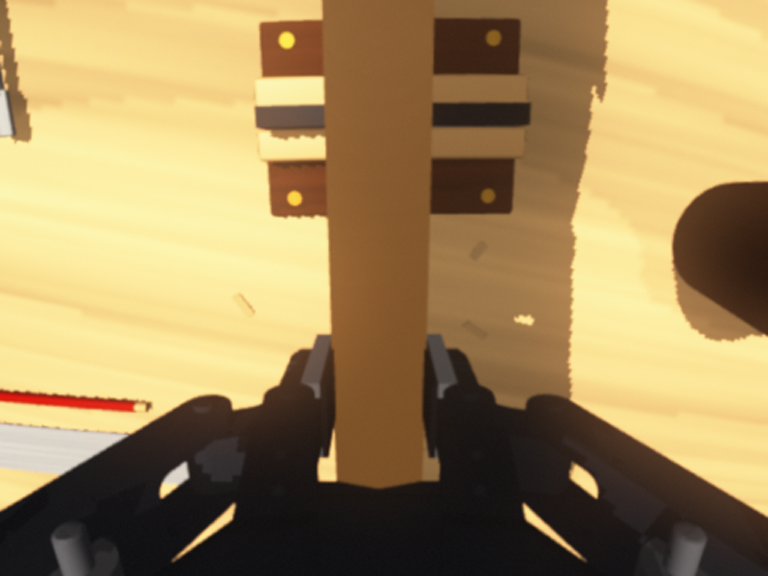

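The wrist view shows the jig beneath the arrow shaft. The bar's top face has centre-line ends at (256,116) and (530,114), and the base corners are (260,22), (520,19), (512,213) and (272,216).

Run:
```python
from h import *
import pickle
o,c=pickle.load(open('w3.pkl','rb'))
e=unproj(c,np.array([(256,116),(530,114)])/1.5,.05,o);b=unproj(c,np.array([(260,22),(520,19),(512,213),(272,216)])/1.5,.012,o)
print(e.round(4),e.mean(0),b.mean(0))
for v in(e[1]-e[0],b[1]-b[0],b[2]-b[3]): print(np.degrees(np.arctan2(-v[0],v[1])),np.linalg.norm(v))
for v in(b[0]-b[3],b[1]-b[2]): print(np.degrees(np.arctan2(-v[1],-v[0])),np.linalg.norm(v))
E=(e.mean(0)+b.mean(0))/2
R=o['eef_rot']; ax=-R[:,0]; tgt=E+.0056*ax; d=tgt-o['ee_pos']; d[2]=0
print('E',E,'shift/.2',R.T@d/.2, 'pos',o['ee_pos'])
```

```text
[[0.6029 0.1717 0.05  ]
 [0.5768 0.2983 0.05  ]] [0.58986073 0.23495868 0.05      ] [0.59000477 0.23506484 0.012     ]
11.668300211198577 0.1292873370372082
11.920797187693353 0.13804152404663148
11.91777752429715 0.13824783837166812
12.021694612162946 0.10372582496796641
12.13564201526127 0.10373367950074076
E [0.58993275 0.23501176 0.031     ] shift/.2 [ 3.94709913e-01  2.79458452e-02 -3.54237035e-05] pos [0.67395208 0.24593594 0.14655945]
```

Emit:
{"api": "send_rows", "payload": {"deltas": "0.1 0.01 0 -0.004 -1;0.25 0.02 0.05 -0.004 -1;0.36 0.028 0.12 -0.004 -1;0.395 0.028 0.2 -0.004 -1;0.395 0.028 0.28 -0.004 -1;0.395 0.028 0.34 -0.004 -1;0.395 0.028 0.37 -0.004 -1;0.395 0.028 0.37 -0.004 -1"}}

```text
t: 14.72
ee_pos: [0.595, 0.2367, 0.0711]
eef_rot: [[-0.978, -0.207, -0.002], [-0.207, 0.978, -0.001], [0.002, -0.0, -1.0]]
contact_force: [0.4, -0.1, -4.0]
width: 0.027
grip_force: 60.1
```

```bash
python3 ft.py 40
```

```text
t 16.7167 pos [0.5952 0.2373 0.0723] w 0.02649140759612862 F [-0.03  0.   -3.93] [0.07 0.09 0.07] T arrow x,y -0.0006 -0.0156 +- [0.0051 0.0051 0.0047]
arrow yaw 12.00058751493691 tilt -6.261217262808601e-05
com ahead mm (torque y / -Fz) -3.974756760242367
```

Emit:
{"api": "send_rows", "payload": {"deltas": "0 0 0.01 0 -1;0 0 0.02 0 -1;0 0 0.025 0 -1;0 0 0.028 0 -1;0 0 0.028 0 -1;0 0 0.028 0 -1"}}

```text
t: 17.22
ee_pos: [0.5952, 0.2373, 0.0666]
eef_rot: [[-0.978, -0.208, 0.0], [-0.208, 0.978, 0.0], [-0.0, -0.0, -1.0]]
contact_force: [0.2, 0.7, -3.7]
width: 0.0263
grip_force: 60.2
```

```bash
python3 ft.py 6
```

```text
t 17.5167 pos [0.5952 0.2373 0.0667] w 0.02671448506754435 F [ 0.22  0.07 -3.83] [0.15 0.18 0.15] T arrow x,y 0.0025 -0.0192 +- [0.0096 0.0186 0.0095]
arrow yaw 11.999751793109311 tilt 5.4552510991826295e-05
com ahead mm (torque y / -Fz) -5.018452324895902
```

Emit:
{"api": "send_rows", "payload": {"deltas": "0 0 0.0025 0 -1;0 0 0.0025 0 -1;0 0 0.0025 0 -1"}}

```text
t: 17.77
ee_pos: [0.5953, 0.2373, 0.0665]
eef_rot: [[-0.978, -0.208, 0.0], [-0.208, 0.978, 0.0], [-0.0, 0.0, -1.0]]
contact_force: [-2.0, -1.5, 0.7]
width: 0.0267
grip_force: 60.8
```

Emit:
{"api": "send_rows", "payload": {"deltas": "0 0 0.0025 0 -1;0 0 0.0025 0 -1;0 0 0.0025 0 -1"}}

```text
t: 18.02
ee_pos: [0.5953, 0.2373, 0.0665]
eef_rot: [[-0.978, -0.208, 0.0], [-0.208, 0.978, 0.0], [-0.0, 0.0, -1.0]]
contact_force: [-4.8, -1.6, 6.6]
width: 0.0268
grip_force: 61.5
```

```bash
python3 ft.py 6
```

```text
t 18.3167 pos [0.5954 0.2373 0.0665] w 0.026257184555549273 F [-4.33 -1.93  7.03] [0.22 0.26 0.14] T arrow x,y -0.1517 0.8884 +- [0.0118 0.0095 0.0089]
arrow yaw 11.998614351461732 tilt 0.0005131674771900632
com ahead mm (torque y / -Fz) -126.43630891250184
```

Emit:
{"api": "send_rows", "payload": {"deltas": "0 0 -0.003 0 -1;0 0 -0.003 0 -1;0 0 -0.003 0 -1;0 0 -0.003 0 -1"}}

```text
t: 18.65
ee_pos: [0.5954, 0.2374, 0.0666]
eef_rot: [[-0.978, -0.208, 0.0], [-0.208, 0.978, 0.0], [-0.0, 0.0, -1.0]]
contact_force: [-0.8, -1.5, 3.8]
width: 0.0265
grip_force: 60.9
```

```bash
python3 ft.py 30
```

```text
Traceback (most recent call last):
  File "ft.py", line 13, in <module>
    if __name__=='__main__': ft(int(sys.argv[1]))
                             ~~^^^^^^^^^^^^^^^^^^
  File "ft.py", line 6, in ft
    o=get_obs();R=np.array(o['eef_rot']);F.append(np.r_[o['contact_force'],o['torque']]);c=capture('wrist')
                                                                                           ~~~~~~~^^^^^^^^^
ValueError: 200 camera calls are used up
```

```bash
cat > r.py <<'E'
from h import *
o=get_obs();R=np.array(o['eef_rot']);B=np.c_[-R[:,0],R[:,1],[0,0,1]]
print(round(o['t'],2),np.round(o['ee_pos'],4),'F',np.round(np.array(o['contact_force'])@B,2),'T',np.round(np.array(o['torque'])@B,4),'tilt',round(-R[2,0],5),round(o['width'],4))
E
python3 r.py
```

```text
19.25 [0.5953 0.2373 0.0665] F [-2.21 -0.88  4.88] T [-0.1085  0.4517 -0.0143] tilt 0.00031 0.0264
```

Emit:
{"api": "send_rows", "payload": {"deltas": "0 0 -0.0015 0 -1;0 0 -0.0015 0 -1;0 0 -0.0015 0 -1"}}

```text
t: 19.5
ee_pos: [0.5953, 0.2373, 0.0665]
eef_rot: [[-0.978, -0.208, 0.0], [-0.208, 0.978, 0.0], [-0.0, 0.0, -1.0]]
contact_force: [0.6, -0.3, 2.0]
width: 0.0263
grip_force: 60.7
```

```bash
python3 r.py
```

```text
19.5 [0.5953 0.2373 0.0665] F [ 0.51 -0.43  1.98] T [-0.0231  0.0654  0.0238] tilt 0.00025 0.0263
```

Emit:
{"api": "send_rows", "payload": {"deltas": "0 0 0 0 -1;0 0 0 0 -1;0 0 0 0 -1"}}

```text
t: 19.75
ee_pos: [0.5953, 0.2373, 0.0665]
eef_rot: [[-0.978, -0.208, 0.0], [-0.208, 0.978, 0.0], [-0.0, 0.0, -1.0]]
contact_force: [0.2, -0.0, 1.9]
width: 0.0268
grip_force: 60.7
```

```bash
python3 r.py
```

```text
19.75 [0.5953 0.2373 0.0665] F [ 0.21 -0.05  1.91] T [ 0.0463  0.0294 -0.0238] tilt 0.00016 0.0268
```

Emit:
{"api": "send_rows", "payload": {"deltas": "0 0 -0.001 0 -1;0 0 -0.001 0 -1;0 0 -0.001 0 -1"}}

```text
t: 20.0
ee_pos: [0.5952, 0.2373, 0.0666]
eef_rot: [[-0.978, -0.208, -0.0], [-0.208, 0.978, 0.0], [0.0, 0.0, -1.0]]
contact_force: [1.5, 0.6, -2.0]
width: 0.0267
grip_force: 60.5
```

```bash
python3 r.py
```

```text
20.0 [0.5952 0.2373 0.0666] F [ 1.59  0.26 -2.05] T [ 0.016  -0.2255  0.0084] tilt -1e-05 0.0267
```

Emit:
{"api": "send_rows", "payload": {"deltas": "0 0 0 0 -1"}}

```text
t: 20.08
ee_pos: [0.5952, 0.2373, 0.0666]
eef_rot: [[-0.978, -0.208, -0.0], [-0.208, 0.978, -0.0], [0.0, -0.0, -1.0]]
contact_force: [0.7, 0.9, -1.1]
width: 0.0269
grip_force: 60.5
```

```bash
python3 r.py
```

```text
20.08 [0.5952 0.2373 0.0666] F [ 0.84  0.79 -1.06] T [ 0.0712 -0.18   -0.0032] tilt -0.00019 0.0269
```

Emit:
{"api": "send_rows", "payload": {"deltas": "0 0 0 0 -1"}}

```text
t: 20.17
ee_pos: [0.5951, 0.2373, 0.0665]
eef_rot: [[-0.978, -0.208, -0.0], [-0.208, 0.978, -0.0], [0.0, -0.0, -1.0]]
contact_force: [0.7, -0.2, -1.9]
width: 0.0265
grip_force: 60.5
```

```bash
python3 r.py
```

```text
20.17 [0.5951 0.2373 0.0665] F [ 0.59 -0.37 -1.93] T [ 0.0163 -0.2193  0.0189] tilt -0.00037 0.0265
```

Emit:
{"api": "send_rows", "payload": {"deltas": "0 0 0 0 -1"}}

```text
t: 20.25
ee_pos: [0.5951, 0.2373, 0.0666]
eef_rot: [[-0.978, -0.208, -0.0], [-0.208, 0.978, -0.0], [0.0, -0.0, -1.0]]
contact_force: [0.9, 0.4, -2.0]
width: 0.0262
grip_force: 60.4
```

```bash
python3 r.py
```

```text
20.25 [0.5951 0.2373 0.0666] F [ 0.97  0.19 -2.02] T [ 0.0255 -0.2268 -0.0609] tilt -0.00037 0.0262
```

Emit:
{"api": "send_rows", "payload": {"deltas": "0 0 0 0 -1"}}

```text
t: 20.33
ee_pos: [0.5951, 0.2373, 0.0666]
eef_rot: [[-0.978, -0.208, -0.0], [-0.208, 0.978, -0.0], [0.0, -0.0, -1.0]]
contact_force: [0.3, -0.2, -2.7]
width: 0.0266
grip_force: 60.4
```

```bash
python3 r.py
```

```text
20.33 [0.5951 0.2373 0.0666] F [ 0.29 -0.25 -2.71] T [ 0.053  -0.1843  0.035 ] tilt -0.00047 0.0266
```

Emit:
{"api": "send_rows", "payload": {"deltas": "0 0 0 0 -1"}}

```text
t: 20.42
ee_pos: [0.5951, 0.2373, 0.0666]
eef_rot: [[-0.978, -0.208, -0.0], [-0.208, 0.978, -0.0], [0.0, -0.0, -1.0]]
contact_force: [0.8, 0.9, -2.0]
width: 0.0268
grip_force: 60.4
```

```bash
python3 r.py
```

```text
20.42 [0.5951 0.2373 0.0666] F [ 0.95  0.72 -2.01] T [ 0.0193 -0.1586  0.0618] tilt -0.00045 0.0268
```

Emit:
{"api": "send_rows", "payload": {"deltas": "0 0 0 0 -1"}}

```text
t: 20.5
ee_pos: [0.5951, 0.2372, 0.0666]
eef_rot: [[-0.978, -0.208, -0.0], [-0.208, 0.978, -0.0], [0.001, -0.0, -1.0]]
contact_force: [0.6, -0.1, -2.6]
width: 0.0266
grip_force: 60.3
```

```bash
python3 r.py
```

```text
20.5 [0.5951 0.2372 0.0666] F [ 0.55 -0.19 -2.63] T [-0.0077 -0.0621 -0.0099] tilt -0.0005 0.0266
```

Emit:
{"api": "send_rows", "payload": {"deltas": "0 0 0 0 -1"}}

```text
t: 20.58
ee_pos: [0.5951, 0.2372, 0.0666]
eef_rot: [[-0.978, -0.208, -0.0], [-0.208, 0.978, -0.0], [0.0, -0.0, -1.0]]
contact_force: [0.6, 0.2, -2.7]
width: 0.0266
grip_force: 60.3
```

```bash
python3 r.py
```

```text
20.58 [0.5951 0.2372 0.0666] F [ 0.61  0.07 -2.72] T [ 0.0284 -0.0192  0.035 ] tilt -0.0005 0.0266
```

Run:
```python
from h import *
import pickle
o,D=pickle.load(open('d.pkl','rb'));s=D['scene'];im=s['image'][...,::-1]
A=cv2.resize(im[175:225,280:345],None,fx=7,fy=7,interpolation=cv2.INTER_CUBIC)
o3,w=pickle.load(open('w3.pkl','rb'));jm=w['image'][...,::-1].copy()
B=cv2.resize(jm[215:331,195:317],None,fx=2.6,fy=3,interpolation=cv2.INTER_CUBIC)[:350]
print(A.shape,B.shape)
cv2.imwrite('pics/crop2.png',np.hstack([A[:346],B[:346]]))
T=np.array(w['hand_eye']);print(T.round(4))
o3=dict(o3);o3['eef_rot']=np.eye(3);o3['ee_pos']=np.zeros(3)
for z in(.011,.008,.005,-.008): print(z,proj(w,[(.011,.0134,z),(-.011,.0134,z),(.011,-.0134,z),(-.011,-.0134,z)],o3).round(1).tolist())
# arrow shaft edges check (tool y offset), top surface z = TCP: underside at +.0165
```

```text
(350, 455, 3) (348, 317, 3)
[[-5.000e-04 -9.648e-01 -2.631e-01  6.640e-02]
 [ 1.000e+00 -5.000e-04 -3.000e-04 -1.400e-03]
 [ 2.000e-04 -2.631e-01  9.648e-01 -1.314e-01]
 [ 0.000e+00  0.000e+00  0.000e+00  1.000e+00]]
0.011 [[282.4, 218.8], [281.2, 258.9], [227.9, 218.8], [228.9, 258.9]]
0.008 [[283.0, 221.0], [281.8, 261.8], [227.5, 221.1], [228.5, 261.8]]
0.005 [[283.6, 223.4], [282.3, 264.8], [227.0, 223.4], [228.1, 264.8]]
-0.008 [[286.5, 234.7], [285.0, 279.2], [224.6, 234.8], [225.9, 279.2]]
```

View pics/crop2.png

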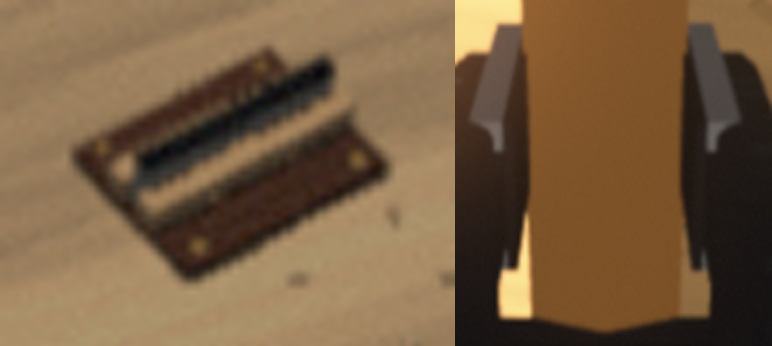

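The left half of the crop shows the jig in the scene view, with base corners (75,155), (268,48), (390,168) and (190,278). The right half shows the fingertip front face at v≈223, which means the wrist camera is about 1-2 mm off along the arrow.

```bash
python3 - <<'E'
from h import *
import pickle
o,D=pickle.load(open('d.pkl','rb'));s=D['scene']
b=unproj(s,np.array([(75,155),(268,48),(390,168),(190,278)])/7+[280,175],.012)
print(b.round(4),b.mean(0),[np.linalg.norm(b[i]-b[i-1]).round(4) for i in range(4)])
# scene & top arrow tip/other check: bar vs wrist along jig axis
a=np.radians(11.9);ax=np.array([np.cos(a),np.sin(a),0])
W=np.array([.58993,.23501,0]);t=np.array([.5866,.2322,0])
print('along axis rel wrist mm: scene',1000*(b.mean(0)-W)@ax,'top',1000*(t-W)@ax)
E
python3 r.py
```

```text
[[0.5601 0.1576 0.012 ]
 [0.5279 0.2922 0.012 ]
 [0.6328 0.3129 0.012 ]
 [0.6608 0.1786 0.012 ]] [0.59536078 0.23530036 0.012     ] [np.float64(0.1029), np.float64(0.1384), np.float64(0.1069), np.float64(0.1372)]
along axis rel wrist mm: scene 5.373943157745215 top -3.8378686813533984
20.58 [0.5951 0.2372 0.0666] F [ 0.61  0.07 -2.72] T [ 0.0284 -0.0192  0.035 ] tilt -0.0005 0.0266
```

```bash
cat >> r.py <<'E'
print('q',np.array(o['joints']).round(5).tolist(),'tau',np.array(o['joint_torque']).round(4).tolist())
E
python3 r.py
```

```text
20.58 [0.5951 0.2372 0.0666] F [ 0.61  0.07 -2.72] T [ 0.0284 -0.0192  0.035 ] tilt -0.0005 0.0266
q [0.32221, 0.67998, 1.39143, 1e-05, 1.07069, -1.458] tau [-0.0077, -72.4453, -32.9232, -0.0084, 0.0801, -0.0014]
```

Emit:
{"api": "send_rows", "payload": {"deltas": "0 0 0 0 -1"}}

```text
t: 20.67
ee_pos: [0.5951, 0.2372, 0.0666]
eef_rot: [[-0.978, -0.208, -0.0], [-0.208, 0.978, -0.0], [0.001, -0.0, -1.0]]
contact_force: [-0.4, 0.1, -3.2]
width: 0.0263
grip_force: 60.2
```

```bash
python3 r.py
```

```text
20.67 [0.5951 0.2372 0.0666] F [-0.33  0.17 -3.16] T [-0.0167 -0.0292  0.0327] tilt -0.00052 0.0263
q [0.32223, 0.67999, 1.39141, -2e-05, 1.07071, -1.45799] tau [-0.0142, -72.6329, -33.0926, -0.0076, 0.0428, -0.001]
```

Emit:
{"api": "send_rows", "payload": {"deltas": "-0.005 0 -0.02 0 -1;-0.005 0 -0.02 0 -1;-0.005 0 -0.02 0 -1;-0.005 0 -0.02 0 -1;-0.005 0 -0.02 0 -1;-0.005 0 -0.02 0 -1;-0.005 0 -0.02 0 -1;-0.005 0 -0.02 0 -1"}}

```text
t: 21.33
ee_pos: [0.5961, 0.2375, 0.0707]
eef_rot: [[-0.978, -0.208, -0.0], [-0.208, 0.978, -0.0], [0.0, -0.0, -1.0]]
contact_force: [0.1, -0.2, -4.1]
width: 0.0267
grip_force: 60.1
```

```bash
python3 r.py
```

```text
21.33 [0.5961 0.2375 0.0707] F [ 0.08 -0.25 -4.14] T [ 0.0071 -0.0241  0.0181] tilt -0.00015 0.0267
q [0.32205, 0.67657, 1.38625, 1e-05, 1.07893, -1.45817] tau [-0.0012, -72.8386, -33.4231, 0.0013, 0.0191, 0.0]
```

Emit:
{"api": "send_rows", "payload": {"deltas": "0 0 0 0 -1;0 0 0 0 -1;0 0 0 0 -1;0 0 0 0 -1"}}

```text
t: 21.67
ee_pos: [0.5962, 0.2375, 0.0708]
eef_rot: [[-0.978, -0.208, 0.0], [-0.208, 0.978, 0.0], [-0.0, 0.0, -1.0]]
contact_force: [-0.5, -0.6, -3.7]
width: 0.0268
grip_force: 60.1
```

```bash
python3 r.py
```

```text
21.67 [0.5962 0.2375 0.0708] F [-0.64 -0.5  -3.67] T [0.0562 0.0097 0.003 ] tilt 2e-05 0.0268
q [0.32209, 0.67647, 1.38617, 0.0, 1.07892, -1.45812] tau [0.0011, -72.8403, -33.4317, 0.0016, 0.0187, -0.0]
```

Emit:
{"api": "send_rows", "payload": {"deltas": "0.0125 0 0.005 0 -1;0.0125 0 0.01 0 -1;0.0125 0 0.014 0 -1;0.0125 0 0.016 0 -1;0.0125 0 0.016 0 -1;0.0125 0 0.016 0 -1;0.0125 0 0.016 0 -1;0.0125 0 0.016 0 -1"}}

```text
t: 22.33
ee_pos: [0.5938, 0.237, 0.0676]
eef_rot: [[-0.978, -0.208, 0.0], [-0.208, 0.978, 0.0], [-0.0, 0.0, -1.0]]
contact_force: [0.2, 0.6, -4.0]
width: 0.027
grip_force: 60.1
```

```bash
python3 r.py
```

```text
22.33 [0.5938 0.237  0.0676] F [ 0.3   0.55 -4.02] T [ 0.0246 -0.0524 -0.0444] tilt 4e-05 0.027
q [0.3225, 0.67588, 1.39574, -0.0, 1.06994, -1.45773] tau [0.0019, -72.585, -33.2272, 0.0015, 0.0185, -0.0001]
```

Emit:
{"api": "send_rows", "payload": {"deltas": "0 0 0.002 0 -1;0 0 0.004 0 -1;0 0 0.0055 0 -1;0 0 0.0055 0 -1;0 0 0.0055 0 -1;0 0 0.0055 0 -1;0 0 0.0055 0 -1;0 0 0.0055 0 -1"}}

```text
t: 23.0
ee_pos: [0.5938, 0.237, 0.0666]
eef_rot: [[-0.978, -0.208, 0.0], [-0.208, 0.978, 0.0], [-0.0, 0.0, -1.0]]
contact_force: [-0.9, -0.5, -1.8]
width: 0.0267
grip_force: 60.4
```

```bash
python3 r.py
```

```text
23.0 [0.5938 0.237  0.0666] F [-1.02 -0.31 -1.8 ] T [ 0.018   0.1597 -0.0117] tilt 3e-05 0.0267
q [0.32249, 0.67721, 1.39626, 2e-05, 1.06809, -1.45773] tau [0.0149, -71.2538, -32.7218, 0.0122, -0.1975, 0.0007]
```

Emit:
{"api": "send_rows", "payload": {"deltas": "0 0 0 0 -1;0 0 0 0 -1;0 0 0 0 -1;0 0 0 0 -1;0 0 0 0 -1;0 0 0 0 -1"}}

```text
t: 23.5
ee_pos: [0.5938, 0.237, 0.0666]
eef_rot: [[-0.978, -0.208, 0.0], [-0.208, 0.978, 0.0], [-0.0, -0.0, -1.0]]
contact_force: [-0.8, -0.8, -0.2]
width: 0.0262
grip_force: 60.4
```

```bash
python3 r.py
```

```text
23.5 [0.5938 0.237  0.0666] F [-1.   -0.61 -0.23] T [-0.0469  0.1574  0.0021] tilt 0.00013 0.0262
q [0.32244, 0.67722, 1.39623, -4e-05, 1.06802, -1.45769] tau [0.0237, -70.5649, -32.4038, 0.0186, -0.2543, 0.001]
```

```bash
cat > m.py <<'E'
import numpy as np
from scipy.optimize import least_squares
P=np.array([[.5502,.242,.3,1.8214],[.58971,.24094,.390493,1.793502],[.71746,.1466,.760119,1.815935],[.64176,.0708,.67647,2.06264],[.6393,.0676,.67588,2.07162]])
f=lambda x:np.r_[x[0]*np.sin(P[:,2])+x[1]*np.sin(P[:,3])+x[3]-P[:,0],x[0]*np.cos(P[:,2])+x[1]*np.cos(P[:,3])+x[2]-P[:,1]]
s=least_squares(f,[.4,.4,0,0]);a2,a3=s.x[:2];print('a2,a3,h-L,r0',s.x.round(4),'res',np.abs(s.fun).max().round(4))
air=[(.67647,1.38617,-72.8403,-33.4317,.0187),(.67588,1.39574,-72.585,-33.2272,.0185)]
# rows: q2,q3,t2,t3,t5, TCP along-axis position mm rel 23.x pose, air index
C=[(.67998,1.39143,-72.4453,-32.9232,.0801,1.3,1),(.67999,1.39141,-72.6329,-33.0926,.0428,1.3,1),(.67721,1.39626,-71.2538,-32.7218,-.1975,0,1),(.67722,1.39623,-70.5649,-32.4038,-.2543,0,1)]
import sys
if len(sys.argv)>1: exec(open(sys.argv[1]).read())
M=[];y=[]
for q2,q3,t2,t3,t5,dx,k in C:
    b=air[k];A0=(b[2]-b[3])*np.sin(q2)/np.sin(b[0]);B0=(b[3]-b[4])*np.sin(q2+q3)/np.sin(b[0]+b[1])
    dA=t2-t3-A0;dB=t3-t5-B0;s=q2+q3
    Fz,Fr=np.linalg.solve([[a2*np.sin(q2),-a2*np.cos(q2)],[a3*np.sin(s),-a3*np.cos(s)]],[dA,dB])
    print('N',Fz.round(2),'Fr',Fr.round(2),'dT5',round(t5-b[4],4));M.append([Fz,Fr]);y.append(t5-b[4]+Fz*dx/1000)
M=np.array(M);y=np.array(y);x,r,_,_=np.linalg.lstsq(M,y,rcond=None);print('xe mm, L',x[0]*1000,x[1],'res',y-M@x)
for L in(.17,.19,.21,.23): print(L,'xe each',(1000*(y-L*M[:,1])/M[:,0]).round(1))
E
python3 m.py
```

```text
a2,a3,h-L,r0 [ 0.4085  0.4489 -0.0373 -0.0057] res 0.0062
N 0.48 Fr 0.27 dT5 0.0616
N 0.22 Fr 0.12 dT5 0.0243
N 2.28 Fr -0.97 dT5 -0.216
N 3.39 Fr -1.24 dT5 -0.2728
xe mm, L 1.473367022982012 0.2246636665849906 res [ 0.00072957 -0.0030259  -0.00225545  0.00161575]
0.17 xe each [ 34.   17.6 -22.7 -18.1]
0.19 xe each [ 22.7   6.8 -14.2 -10.8]
0.21 xe each [11.3 -4.1 -5.7 -3.4]
0.23 xe each [ -0.  -14.9   2.7   3.9]
```

Emit:
{"api": "send_rows", "payload": {"deltas": "0 0 0 0 -1;0 0 0 0 -1;0 0 0 0 -1;0 0 0 0 -1;0 0 0 0 -1;0 0 0 0 -1;0 0 0 0 -1;0 0 0 0 -1"}}

```text
t: 24.17
ee_pos: [0.5938, 0.237, 0.0665]
eef_rot: [[-0.978, -0.208, 0.0], [-0.208, 0.978, 0.0], [-0.0, 0.0, -1.0]]
contact_force: [-0.9, -0.1, 1.1]
width: 0.0267
grip_force: 60.5
```

```bash
python3 r.py
```

```text
24.17 [0.5938 0.237  0.0665] F [-0.88  0.05  1.11] T [-0.0413  0.2071  0.0997] tilt 7e-05 0.0267
q [0.32249, 0.67725, 1.39625, 2e-05, 1.06802, -1.45772] tau [0.0422, -69.8305, -31.989, 0.0243, -0.2678, 0.001]
```

Emit:
{"api": "send_rows", "payload": {"deltas": "-0.001 0 0 0 -1;-0.001 0 0 0 -1;-0.001 0 0 0 -1;-0.001 0 0 0 -1;-0.001 0 0 0 -1;-0.001 0 0 0 -1;-0.001 0 0 0 -1;-0.001 0 0 0 -1"}}

```text
t: 24.83
ee_pos: [0.5939, 0.237, 0.0665]
eef_rot: [[-0.978, -0.208, -0.0], [-0.208, 0.978, -0.0], [0.0, -0.0, -1.0]]
contact_force: [-5.0, -1.8, 2.8]
width: 0.0269
grip_force: 60.9
```

```bash
python3 r.py
```

```text
24.83 [0.5939 0.237  0.0665] F [-5.24 -0.74  2.83] T [-0.089   0.9511 -0.0067] tilt -0.00023 0.0269
q [0.32251, 0.67761, 1.3957, 0.0, 1.06851, -1.45776] tau [-0.2395, -68.6931, -32.8437, -0.0255, -1.2282, 0.0014]
```

Emit:
{"api": "send_rows", "payload": {"deltas": "-0.001 0 0 0 -1;-0.001 0 0 0 -1;-0.001 0 0 0 -1;-0.001 0 0 0 -1;-0.001 0 0 0 -1;-0.001 0 0 0 -1;-0.001 0 0 0 -1;-0.001 0 0 0 -1"}}

```text
t: 25.5
ee_pos: [0.5941, 0.2371, 0.0665]
eef_rot: [[-0.978, -0.208, -0.0], [-0.208, 0.978, 0.0], [0.0, 0.0, -1.0]]
contact_force: [-4.2, -1.5, 4.9]
width: 0.0269
grip_force: 60.9
```

```bash
python3 r.py
```

```text
25.5 [0.5941 0.2371 0.0665] F [-4.47 -0.59  4.91] T [-0.0454  0.9961 -0.0592] tilt -0.0 0.0269
q [0.32245, 0.67804, 1.39495, 2e-05, 1.0686, -1.4578] tau [-0.3773, -68.4969, -32.7917, -0.0711, -1.2756, 0.0012]
```

Emit:
{"api": "send_rows", "payload": {"deltas": "0.0015 0 -0.0012 0 -1;0.0015 0 -0.0012 0 -1;0.0015 0 -0.0012 0 -1;0.0015 0 -0.0012 0 -1;0.0015 0 -0.0012 0 -1;0.0015 0 -0.0012 0 -1"}}

```text
t: 26.0
ee_pos: [0.594, 0.237, 0.0666]
eef_rot: [[-0.978, -0.208, 0.0], [-0.208, 0.978, 0.0], [-0.0, -0.0, -1.0]]
contact_force: [0.8, 0.9, -2.1]
width: 0.027
grip_force: 60.4
```

```bash
python3 r.py
```

```text
26.0 [0.594  0.237  0.0666] F [ 1.02  0.74 -2.05] T [ 0.0243 -0.1674 -0.008 ] tilt 0.00025 0.027
q [0.3224, 0.67744, 1.39575, -4e-05, 1.06815, -1.45771] tau [-0.0598, -71.4919, -32.1447, -0.0349, 0.2409, -0.0012]
```

Emit:
{"api": "send_rows", "payload": {"deltas": "0.001 0 0 0 -1;0.001 0 0 0 -1;0.001 0 0 0 -1;0.001 0 0 0 -1;0.001 0 0 0 -1;0.001 0 0 0 -1"}}

```text
t: 26.5
ee_pos: [0.5936, 0.2369, 0.0666]
eef_rot: [[-0.978, -0.208, -0.0], [-0.208, 0.978, -0.0], [0.0, -0.0, -1.0]]
contact_force: [0.4, -0.8, -3.7]
width: 0.0263
grip_force: 60.3
```

```bash
python3 r.py
```

```text
26.5 [0.5936 0.2369 0.0666] F [ 0.18 -0.85 -3.73] T [-0.0496 -0.0576  0.0251] tilt -0.00028 0.0263
q [0.32252, 0.67689, 1.39668, -4e-05, 1.06831, -1.45772] tau [0.0949, -72.2889, -32.916, 0.0275, 0.069, -0.0008]
```

Emit:
{"api": "send_rows", "payload": {"deltas": "0.001 0 0 0 -1;0.001 0 0 0 -1;0.001 0 0 0 -1;0.001 0 0 0 -1;0.001 0 0 0 -1;0.001 0 0 0 -1"}}

```text
t: 27.0
ee_pos: [0.5934, 0.2369, 0.0667]
eef_rot: [[-0.978, -0.208, -0.0], [-0.208, 0.978, -0.0], [0.0, -0.0, -1.0]]
contact_force: [-0.6, 0.1, -4.1]
width: 0.0263
grip_force: 60.2
```

```bash
python3 r.py
cat > c.py <<'E'
# in-plane r using q1
q1=np.array([1.176,-.334403,.298892,.32209,.3225]);X=np.array([[.177,.521],[.567957,-.158677],[.673952,.245936],[.5962,.2375],[.5938,.237]])
P[:,0]=X[:,0]*np.cos(q1)+X[:,1]*np.sin(q1)
s=least_squares(f,[.4,.4,0,0]);a2,a3=s.x[:2];print('a2,a3,h-L,r0',s.x.round(4),'res',np.abs(s.fun).max().round(5))
C+=[(.67725,1.39625,-69.8305,-31.989,-.2678,0,1),(.67761,1.3957,-68.6931,-32.8437,-1.2282,.1,1),(.67804,1.39495,-68.4969,-32.7917,-1.2756,.3,1)]
E
python3 m.py c.py
```

```text
27.0 [0.5934 0.2369 0.0667] F [-0.52  0.24 -4.12] T [-0.0308 -0.0174 -0.0157] tilt -0.00012 0.0263
q [0.32257, 0.67647, 1.39723, -2e-05, 1.06802, -1.45762] tau [0.0028, -72.586, -33.1784, 0.0016, 0.0198, 0.0]
a2,a3,h-L,r0 [ 0.4085  0.4489 -0.0373 -0.0057] res 0.0062
a2,a3,h-L,r0 [ 0.4089  0.4488 -0.0377 -0.0068] res 0.00619
N 0.48 Fr 0.27 dT5 0.0616
N 0.22 Fr 0.12 dT5 0.0243
N 2.28 Fr -0.96 dT5 -0.216
N 3.38 Fr -1.24 dT5 -0.2728
N 4.52 Fr -1.33 dT5 -0.2863
N 7.12 Fr -5.55 dT5 -1.2467
N 7.5 Fr -5.76 dT5 -1.2941
xe mm, L 3.52487271576676 0.22883867331828855 res [-0.00142552 -0.00401465 -0.00342413 -0.00089408  0.00277712 -0.00060439
  0.00055348]
0.17 xe each [ 33.9  17.5 -22.9 -18.3 -13.2 -42.5 -41.6]
0.19 xe each [ 22.6   6.7 -14.4 -11.   -7.3 -26.9 -26.3]
0.21 xe each [ 11.2  -4.2  -5.9  -3.6  -1.4 -11.3 -10.9]
0.23 xe each [ -0.1 -15.    2.5   3.7   4.5   4.3   4.5]
```

```bash
cat > g.py <<'E'
import numpy as np,pickle
from scipy.optimize import least_squares
S=[pickle.load(open(n,'rb'))[0] for n in('d.pkl','w.pkl','w3.pkl')]
Q=[list(s['joints']) for s in S];X=[list(s['ee_pos']) for s in S]
Q+=[[.32209,.67647,1.38617,0,1.07892,-1.45812],[.3225,.67588,1.39574,0,1.06994,-1.45773],[.32257,.67647,1.39723,0,1.06802,-1.4576]]
X+=[[.5962,.2375,.0708],[.5938,.237,.0676],[.5934,.2369,.0667]]
Q=np.array(Q);X=np.array(X)
print(Q.round(4).tolist(),X.round(4).tolist(),(Q[:,1]+Q[:,2]+Q[:,4]).round(4))
def fk(x,Q=Q):
    a2,a3,h,L,r0,lat,d2,d3=x;s=Q[:,1]+Q[:,2];p=s+Q[:,4]
    r=r0+a2*np.sin(Q[:,1]+d2)+a3*np.sin(s+d3)+L*np.sin(p);z=h+a2*np.cos(Q[:,1]+d2)+a3*np.cos(s+d3)
    return np.c_[r*np.cos(Q[:,0])-lat*np.sin(Q[:,0]),r*np.sin(Q[:,0])+lat*np.cos(Q[:,0]),z]
for mode in range(3):
    m=np.array([1,1,1,0,mode in(0,),1,0,mode in(1,)],bool);x0=np.array([.41,.45,-.04,.2,0,.035,0,0.])
    F=lambda y:(fk(np.where(m,np.put(t:=x0.copy(),np.where(m)[0],y) or t,x0))-X).ravel()
    s=least_squares(F,x0[m]);print(mode,s.x.round(4),(s.fun.reshape(-1,3)*1000).round(1).tolist())
E
python3 g.py
```

```text
[[1.1764, 0.3005, 1.5216, -0.0, 1.3207, -0.0666], [-0.3344, 0.3905, 1.403, -0.0004, 1.3494, -2.1366], [0.2989, 0.7601, 1.0558, -0.0001, 1.3256, -1.4672], [0.3221, 0.6765, 1.3862, 0.0, 1.0789, -1.4581], [0.3225, 0.6759, 1.3957, 0.0, 1.0699, -1.4577], [0.3226, 0.6765, 1.3972, 0.0, 1.068, -1.4576]] [[0.177, 0.5205, 0.2417], [0.568, -0.1587, 0.2409], [0.674, 0.2459, 0.1466], [0.5962, 0.2375, 0.0708], [0.5938, 0.237, 0.0676], [0.5934, 0.2369, 0.0667]] [3.1428 3.1429 3.1415 3.1416 3.1416 3.1417]
0 [ 0.4065  0.4489 -0.0353 -0.0064  0.0366] [[0.0, -0.0, -0.4], [-2.5, 0.9, 0.5], [-7.0, -2.2, 3.8], [2.9, 1.0, -1.1], [3.2, 1.1, -1.3], [3.3, 1.1, -1.4]]
1 [ 0.4243  0.4493 -0.0127  0.0366  0.0911] [[0.0, -0.0, 0.0], [0.0, 0.0, 0.0], [-0.0, -0.0, -0.0], [-0.0, 0.0, 0.0], [-0.0, -0.0, 0.0], [0.0, 0.0, -0.0]]
2 [ 0.4047  0.4432 -0.0359  0.0366] [[0.1, 0.2, -1.2], [-2.4, 0.9, -0.5], [-7.4, -2.3, 3.3], [3.1, 1.1, -0.4], [3.4, 1.1, -0.6], [3.6, 1.2, -0.6]]
```

```bash
cat > c2.py <<'E'
import numpy as np
a2,a3,d=.4243,.4493,.0911
# q2,q3,t2,t3,t5,dx(mm, TCP along axis rel 0.5938)
C=[(.67998,1.39143,-72.4453,-32.9232,.0801,1.3),(.67999,1.39141,-72.6329,-33.0926,.0428,1.3),(.67721,1.39626,-71.2538,-32.7218,-.1975,0),(.67722,1.39623,-70.5649,-32.4038,-.2543,0),
(.67725,1.39625,-69.8305,-31.989,-.2678,0),(.67761,1.3957,-68.6931,-32.8437,-1.2282,.1),(.67804,1.39495,-68.4969,-32.7917,-1.2756,.3),(.67744,1.39575,-71.4919,-32.1447,.2409,.2),(.67689,1.39668,-72.2889,-32.916,.069,-.2),(.67647,1.39723,-72.586,-33.1784,.0198,-.4)]
b=(.67588,1.39574,-72.585,-33.2272,.0185)
M=[];y=[]
for q2,q3,t2,t3,t5,dx in C:
    s=q2+q3+d;s0=b[0]+b[1]+d
    A0=(b[2]-b[3])*np.sin(q2)/np.sin(b[0]);B0=(b[3]-b[4])*np.sin(s)/np.sin(s0)
    Fz,Fr=np.linalg.solve([[a2*np.sin(q2),-a2*np.cos(q2)],[a3*np.sin(s),-a3*np.cos(s)]],[t2-t3-A0,t3-t5-B0])
    M.append([Fz,Fr]);y.append(t5-b[4]+Fz*dx/1000);print('N',Fz.round(2),'Fr',Fr.round(3),'dT5',round(t5-b[4],4))
M=np.array(M);y=np.array(y)
def fit(k):
    x=np.linalg.lstsq(M[k],y[k],rcond=None)[0];print('xe mm, L',x[0]*1000,x[1],'res mNm',(1000*(y-M@x)).round(1))
fit(slice(None));fit(slice(2,None));fit(slice(2,7))
E
python3 c2.py
```

```text
N 0.48 Fr 0.275 dT5 0.0616
N 0.23 Fr 0.125 dT5 0.0243
N 2.36 Fr -0.795 dT5 -0.216
N 3.51 Fr -0.998 dT5 -0.2728
N 4.68 Fr -1.029 dT5 -0.2863
N 7.52 Fr -4.815 dT5 -1.2467
N 7.93 Fr -4.99 dT5 -1.2941
N 1.55 Fr 0.984 dT5 0.2224
N 0.42 Fr 0.236 dT5 0.0505
N -0.03 Fr 0.042 dT5 0.0013
xe mm, L -8.631839687258406 0.24490524322099894 res mNm [-1.1 -4.  -0.9  1.9  6.1 -1.8 -1.1 -4.9 -3.8 -9.2]
xe mm, L -8.520807578588416 0.24510140595761362 res mNm [-1.2 -4.1 -1.   1.7  5.8 -1.7 -1.  -5.3 -3.8 -9.2]
xe mm, L -7.007715037231242 0.24779147029877654 res mNm [ -2.6  -4.7  -2.5  -1.    1.5  -0.1   0.4 -10.3  -5.1  -9.3]
```

```bash
cat > c3.py <<'E'
exec(open('c2.py').read().split('M=[]')[0])
air=[(.67647,1.38617,-72.8403,-33.4317,.0187),(.67657,1.38625,-72.8386,-33.4231,.0191),b,(.67647,1.39723,-72.586,-33.1784,.0198)]
for k in [[0],[1],[2],[3],[0,1,2,3]]:
    GA=np.mean([(air[i][2]-air[i][3])/np.sin(air[i][0]) for i in k]);GB=np.mean([(air[i][3]-air[i][4])/np.sin(air[i][0]+air[i][1]+d) for i in k])
    M=[];y=[]
    for q2,q3,t2,t3,t5,dx in C[:9]:
        s=q2+q3+d
        Fz,Fr=np.linalg.solve([[a2*np.sin(q2),-a2*np.cos(q2)],[a3*np.sin(s),-a3*np.cos(s)]],[t2-t3-GA*np.sin(q2),t3-t5-GB*np.sin(s)])
        M.append([Fz,Fr]);y.append(t5-.0187+Fz*dx/1000)
    M=np.array(M);y=np.array(y)
    x=np.linalg.lstsq(M,y,rcond=None)[0];print(k,GA.round(3),GB.round(3),'xe %.1f L %.4f'%(x[0]*1000,x[1]),'res',(1000*(y-M@x)).round(1))
    # free constant as well
    x=np.linalg.lstsq(np.c_[M,np.ones(len(y))],y,rcond=None)[0];print('   with const: xe %.1f L %.4f c %.4f'%(x[0]*1000,x[1],x[2]),(1000*(y-np.c_[M,np.ones(len(y))]@x)).round(1))
E
python3 c3.py
```

```text
[0] -62.949 -40.068 xe -4.9 L 0.2491 res [ 4.9  3.5  2.4  1.7  1.7 -0.9 -1.  -6.1  2.5]
   with const: xe -6.6 L 0.2472 c 0.0042 [ 2.1 -0.   0.8  1.8  3.8 -1.3 -1.  -5.6 -0.5]
[1] -62.952 -40.063 xe -3.8 L 0.2503 res [ 6.5  5.6  3.3  1.7  0.5 -0.7 -1.  -6.3  4.2]
   with const: xe -6.6 L 0.2472 c 0.0066 [ 2.1 -0.   0.8  1.8  3.8 -1.3 -1.  -5.6 -0.5]
[2] -62.914 -40.061 xe -8.7 L 0.2448 res [-1.2 -4.2 -1.   1.8  6.2 -1.8 -1.1 -5.  -3.9]
   with const: xe -6.6 L 0.2472 c -0.0049 [ 2.  -0.1  0.8  1.8  3.8 -1.3 -1.  -5.6 -0.4]
[3] -62.947 -40.06 xe -4.2 L 0.2499 res [ 6.   4.9  3.   1.7  0.9 -0.8 -1.  -6.2  3.6]
   with const: xe -6.6 L 0.2472 c 0.0058 [ 2.1 -0.   0.8  1.8  3.8 -1.3 -1.  -5.6 -0.5]
[0, 1, 2, 3] -62.94 -40.063 xe -5.4 L 0.2485 res [ 4.   2.4  1.9  1.7  2.3 -1.  -1.  -5.9  1.6]
   with const: xe -6.6 L 0.2472 c 0.0029 [ 2.1 -0.   0.8  1.8  3.8 -1.3 -1.  -5.6 -0.5]
```

Emit:
{"api": "send_rows", "payload": {"deltas": "0.0015 0 -0.002 0 -1;0.0015 0 -0.002 0 -1;0.0015 0 0 0 -1;0.0015 0 0.001 0 -1;0.0015 0 0.0015 0 -1;0.0015 0 0.0015 0 -1;0.0015 0 0.0015 0 -1;0.0015 0 0.0015 0 -1"}}

```text
t: 27.67
ee_pos: [0.5932, 0.2369, 0.0666]
eef_rot: [[-0.978, -0.208, 0.0], [-0.208, 0.978, 0.0], [-0.0, 0.0, -1.0]]
contact_force: [-1.8, -0.3, -0.7]
width: 0.0262
grip_force: 60.4
```

```bash
python3 r.py
```

```text
27.67 [0.5932 0.2369 0.0666] F [-1.79  0.04 -0.71] T [ 0.0231  0.209  -0.0014] tilt 0.00016 0.0262
q [0.32259, 0.67603, 1.39821, 2e-05, 1.06719, -1.45764] tau [-0.0314, -70.7841, -32.664, 0.0033, -0.3172, 0.0006]
```

Emit:
{"api": "send_rows", "payload": {"deltas": "0 0 0 0 -1;0 0 0 0 -1;0 0 0 0 -1;0 0 0 0 -1;0 0 0 0 -1;0 0 0 0 -1;0 0 0 0 -1;0 0 0 0 -1"}}

```text
t: 28.33
ee_pos: [0.5932, 0.2369, 0.0665]
eef_rot: [[-0.978, -0.208, 0.0], [-0.208, 0.978, 0.0], [-0.0, 0.0, -1.0]]
contact_force: [-1.9, -0.7, 1.3]
width: 0.027
grip_force: 60.6
```

```bash
python3 r.py
```

```text
28.33 [0.5932 0.2369 0.0665] F [-2.03 -0.24  1.26] T [-0.0943  0.3282  0.0107] tilt 0.00018 0.027
q [0.32257, 0.67612, 1.39818, 1e-05, 1.0671, -1.45757] tau [-0.0443, -69.3599, -32.0999, 0.0056, -0.4928, 0.0009]
```

Emit:
{"api": "send_rows", "payload": {"deltas": "0.0005 0 -0.0006 0 -1;0.0005 0 -0.0006 0 -1;0.0005 0 -0.0006 0 -1;0.0005 0 -0.0006 0 -1"}}

```text
t: 28.67
ee_pos: [0.5932, 0.2369, 0.0665]
eef_rot: [[-0.978, -0.208, 0.0], [-0.208, 0.978, 0.0], [-0.0, 0.0, -1.0]]
contact_force: [0.9, -0.4, -0.6]
width: 0.0266
grip_force: 60.6
```

```bash
python3 r.py
cat >> c3.py <<'E'
print('new'); 
for q2,q3,t2,t3,t5,dx in [(.67603,1.39821,-70.7841,-32.664,-.3172,-.6),(.67612,1.39818,-69.3599,-32.0999,-.4928,-.6)]:
    s=q2+q3+d;Fz,Fr=np.linalg.solve([[a2*np.sin(q2),-a2*np.cos(q2)],[a3*np.sin(s),-a3*np.cos(s)]],[t2-t3-GA*np.sin(q2),t3-t5-GB*np.sin(s)])
    for L in(.247,.2485): print(Fz,Fr,'xe here',1000*(t5-.0187-L*Fr)/Fz)
E
python3 c3.py | sed -n '/new/,$p'
```

```text
28.67 [0.5932 0.2369 0.0665] F [ 0.74 -0.6  -0.59] T [-0.0397 -0.0587 -0.0031] tilt 0.00027 0.0266
q [0.32263, 0.67593, 1.39847, -1e-05, 1.06692, -1.45758] tau [0.0553, -70.0522, -31.652, 0.0143, 0.0402, 0.0005]
new
3.137123319794463 -1.2956273608890976 xe here -5.061975651449145
3.137123319794463 -1.2956273608890976 xe here -4.442477836660984
5.5684417069540055 -1.9570586429759915 xe here -5.0474651013819685
5.5684417069540055 -1.9570586429759915 xe here -4.520282072636602
```

The contact reading puts the edge at −4.8 mm from the TCP and the weight reading puts the balance point at −4.7 mm, so neither end is heavy. I'm releasing now.

Emit:
{"api": "send_rows", "payload": {"deltas": "0 0 0 0 -0.2;0 0 0 0 -0.2;0 0 0 0 0;0 0 0 0 0.2;0 0 0 0 0.3;0 0 0 0 0.3;0 0 0 0 0.3;0 0 0 0 0.3"}}

```text
t: 29.33
ee_pos: [0.5931, 0.2369, 0.0665]
eef_rot: [[-0.978, -0.208, -0.0], [-0.208, 0.978, -0.0], [0.0, -0.0, -1.0]]
contact_force: [0.2, -0.5, -0.1]
width: 0.0554
grip_force: 0.0
```

Emit:
{"api": "send_rows", "payload": {"deltas": "0 0 0 0 0.3;0 0 0 0 0.3;0 0 0 0 0.3;0 0 0 0 0.3"}}

```text
t: 29.67
ee_pos: [0.5931, 0.2368, 0.0665]
eef_rot: [[-0.978, -0.208, -0.0], [-0.208, 0.978, -0.0], [0.0, -0.0, -1.0]]
contact_force: [0.4, 0.0, -0.4]
width: 0.0552
grip_force: 0.0
```

```bash
python3 r.py
```

```text
29.67 [0.5931 0.2368 0.0665] F [ 0.44 -0.06 -0.4 ] T [ 0.0025  0.0038 -0.0306] tilt -5e-05 0.0552
q [0.32262, 0.67589, 1.39861, -3e-05, 1.06714, -1.4576] tau [0.0001, -70.2106, -31.8127, -0.0003, 0.0005, -0.0]
```

Emit:
{"api": "send_rows", "payload": {"deltas": "0 0 -0.03 0 0.3;0 0 -0.08 0 0.3;0 0 -0.15 0 0.3;0 0 -0.25 0 0.3;0 0 -0.4 0 0.3;0 0 -0.55 0 0.3;0 0 -0.7 0 0.3;0 0 -0.7 0 0.3"}}

```text
t: 30.33
ee_pos: [0.5948, 0.2375, 0.2151]
eef_rot: [[-0.978, -0.208, 0.01], [-0.208, 0.978, 0.003], [-0.011, 0.001, -1.0]]
contact_force: [0.2, 0.2, 0.8]
width: 0.0552
grip_force: 0.0
```

Emit:
{"api": "send_rows", "payload": {"deltas": "0 0 0 0 0.3;0 0 0 0 0.3;0 0 0 0 0.3;0 0 0 0 0.3"}}

```text
t: 30.67
ee_pos: [0.5927, 0.2367, 0.2056]
eef_rot: [[-0.978, -0.208, -0.002], [-0.208, 0.978, -0.001], [0.002, -0.0, -1.0]]
contact_force: [0.0, -0.0, 0.1]
width: 0.0552
grip_force: 0.0
```

```bash
python3 r.py; python3 -c "
from station import finish_job
print(finish_job())"
```

```text
30.67 [0.5927 0.2367 0.2056] F [ 0.   -0.05  0.05] T [-0.0336 -0.037  -0.0201] tilt -0.00171 0.0552
q [0.3226, 0.52727, 1.28884, -3e-05, 1.32721, -1.45759] tau [0.0091, -67.7177, -36.4433, -0.0003, 0.0101, 0.0]
the job is handed in; nothing more can be done
None
```

I let go of the arrow on the jig's edge about 25 mm ahead of mid-shaft, where force readings put the balance point within about 0.5 mm of the edge, and handed the job in at about 31 s; all 200 camera calls were used, so I have no picture of it lying level, it was pressed at up to about 11 N for a moment, and I set it back on the rack once to re-zero the force sensor.

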